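# Refit the filter panel of a bench dust extractor

## Robot

A 6-joint arm with a two-finger parallel gripper is mounted at the origin on the work surface. World frame = base frame: x ahead of the robot, y to its left, z up, the work surface at z = 0. Lengths are in m, angles in rad, forces in N, time in s.
With the tool pointing down it reaches from about 0.375 to 0.75 m from the base axis. Payload 9 kg.
Tool frame: the origin (TCP) lies between the finger pads; the fingertips stand 17 mm ahead of it and the grasp point (between the pads) lies 2 mm behind it; z points along the fingers, y is the line along which they close (so a half turn about z gives the same grasp; the last joint's range is limited). The gripper opens to 85 mm and grips with 20 to 120 N. Pads are 22 mm wide; open, the fingers measure 114 mm over their backs; the gripper's body (76 mm by 85 mm) begins 54 mm behind the grasp point. The pads swing forward as they close: fully open they stand 13 mm farther back than shut.
Start: joints at [-1.468, 0.104, 0.097, 1.564, 0, 1.353], TCP at [0.189, -0.569, 0.248] pointing down, gripper open.
Joint ranges: [-2.99, 2.99], [-0.84, 1.86], [-1.1, 1.16], [-1.84, 2.11], [-1.51, 1.56], [-3.14, 3.14]. Speed limits (rad/s): [2.22, 2.22, 2.57, 3.14, 3.14, 3.14].

## Interface

Orientations are given as a rotation vector (axis times angle).
In Python, from plant import readout, optics, sign_off gives the robot as it stands.
- The arm moves only by the tool send_rows, never from a script. Its argument "series" is a list of rows, each a list of 3 entries, a list of its own where there are three numbers: the shift along the tool's x, y, z scaled (see below), then the turn, a rotation vector about the tool's x, y, z scaled (see below), then the closure, from 0 (fully open) to 1 (shut). In form: [[[dx, dy, dz], [rx, ry, rz], fingers], ...]. A call has exactly 5 rows; each row is the pose to reach, as a shift and turn from the pose commanded when the call began, along the tool's axes at that moment; what a row does not reach only later rows make up. The controller multiplies each number of a shift by 0.6 m and each number of a turn by 1.5 rad. A row lasts 1/10 s, in which the tool goes at most 50 mm and 8.59 degrees, less where a joint would pass 70% of its speed; a pose out of reach is approached as far as the arm can. A call with a number of a shift or a turn outside -1 to 1 is refused whole. A call with a gripper value outside its range is refused whole. The fingers move at their own pace and stop on an object; "squeeze" is the grip in N (left out, the last holds). Time passes only in rows, so rows that repeat a pose let the fingers close, or fill a call up. It gives the time, the measured TCP pose, the force, the opening and the grip force at its end, in the units of the state.
- readout.get_state(): the state, without advancing time (a new reading comes with each control period).
- optics.camera(name): name is "scene" or "top" or "wrist"; returns (picture, depth): 400x640x3 uint8, blue, green, red; 400x640 float32, m along the optical axis (not along the pixel's ray), 0 where there is no reading.
- optics.camera_model(name): a dict with "fx", "fy", "cx", "cy" (pixels), "rvec" (rotation vector, rad) and "tvec" (3), from world to camera coordinates, as OpenCV has them. Camera axes: x right, y down, z forward; pixel columns grow to the right and rows downward; lengths in m; the calibration is good to about 2 mm. The wrist camera is an equidistant fisheye: a pixel r from the principal point sees the ray r / f radians off the axis. A picture is of the moment at which its call begins: read the wrist's pose just before it. camera_model takes no time and is no camera call; for the wrist camera it gives the pose at the moment of the call.
- sign_off(): hands the job in; it is judged then, once.
The state is a dict: "time": time; "q": joint angles; "joint_vel": joint speeds; "joint_torque": joint torques, N m; "ee_pos": TCP position; "ee_rot": TCP orientation; "wrist_force": force on the tool from outside, world axes, zero at the start; "wrist_torque": the same for the moment, N m; "finger_gap": finger opening in m; "gripper_force": force on a finger pad.
Only numpy, scipy, OpenCV 4.12 (cv2) and the standard library are available. Lean on these libraries where they do the work, as an engineer would, in place of code of your own. Each camera call takes 0.05 s, during which the arm holds its last target. There are 200 camera calls.

## Task

Put the filter panel from the sloped stand back into the bench dust extractor: keeping it tilted, hook its blue-striped edge fully under the blue lip without forcing it, then lower the other edge, without letting it drop, until the panel lies flat on the floor of its seat, and let go. Then acknowledge the change by pressing the orange key gently, just until its dome clicks, not hard against its bottom stop, and let it come back up. Leave the wooden ring mandrel, the screwdriver and the brass bangle where they are.

Things in the scene. Friction and masses are not known exactly. Their poses are not given: they have to be found in the camera images.
- panel_grip (a point): Centre of the black handle bar on the loose white filter panel (140 to 280 g, a plate 120 x 110 x 8 mm). Bar: 12 thick (x), 90 long (y), 18 high (z), posts at y +-39; grip it across its 12 mm. It lies over the plate's middle, 31 mm above its underside. Axes are the panel's: x from the hook edge (x -60) to the free edge (x +60), z out of the handle side. Starts on the stand at 30 deg, hook edge low.
- panel_hook (a point): Middle of the panel's blue-striped hook edge, half-way up its 8 mm thickness; same axes as panel_grip, from which it lies at x -60, y 0, z -27 mm.
- extractor: Fixed dust extractor, grey case 256 x 150 x 50 mm high (x -104 to +152); origin at bench level under the nominal seat centre, x from the blue lip towards the orange key, z up. On it is an aluminium seat frame, 150 x 140 mm, top 75 mm above the bench, screwed on through slotted holes: the whole frame sits up to 14 mm either way along x from nominal, so find it by touch or sight.
- seat_nominal (a point): Centre of the seat floor if the frame sat at nominal, 55 mm above the bench; axes as the extractor. From here: stop face at x -62; lip over it from the stop to x -50, underside 16 mm above the floor, 4 thick; far rim inner face x +62, 20 high; side walls y +-58, 20 high. So 124 x 116 mm, but open above only 112 in x. Keep the hook edge at the stop while lowering, or the free edge lands on the rim.
- key_top (a point): Centre of the top face of the round orange dome key, 26 mm across, 79 mm above the bench, 9 mm proud of a black block 52 x 80 mm (top at 70 mm), 122 mm from the seat centre along the extractor's x; z up. Pressed straight down.
- key (a joint): Travel of the orange key in m, 0 = up. It hardly gives until 4 to 5 N, then the dome buckles: the force drops (the click) to about 3 N at 1 mm, 2 N at 2.5 mm and 1 N at 5 mm, and at 6 mm it meets a hard bottom stop. It springs back.
- stand: Fixed wooden stand, base 160 x 130 mm, with a plywood ramp 135 x 110 mm rising 30 deg towards its +x; origin under its centre at bench level, the ramp's surface 55 mm above it. A ledge 10 mm proud on the ramp's low edge stops the panel.
- mandrel_mid (a point): Upright tapered wooden ring mandrel, 36 mm across at the foot, 22 at the top, 170 mm tall; this point half-way up its axis. Bystander.
- driver: Screwdriver with a yellow handle lying along its x axis, 150 mm long, origin at its middle. Bystander.
- bangle: Brass bangle lying flat, 66 mm across, 8 mm high, origin at the centre of its underside. Bystander.
Mind the look-alikes: they are no part of the job. What is meant by the part that bears panel_grip is not red, and is the larger of those in its own colour.

How it is judged:
By the outcome, as a careful person would: the job done as asked, in the order asked, and still so for the second after the job is handed in, with the robot touching nothing.
It also fails if it takes over 64 s, if anything falls off the work surface, if the arm or the gripper's body presses on something with over 40 N, if the wrist force passes 120 N, or if a joint passes its speed limit or range.

## Working session

There is one attempt and no reset: what is moved stays moved. The work goes in short steps, Python scripts to look and compute and a tool call to move; the robot and the scene stay as the last step left them, time stands still between calls to the robot, and variables do not carry over. Pictures are saved under pics/ and viewed, at most 10 in all, crops included, and the job is handed in when it is done.

Besides the shell and the picture viewer there is one more tool, called after "Call:" by a JSON object that holds its "method" and its "body". send_rows: Moves the arm, as the interface text tells. Shifts and turns lie within -1 to 1; 1 stands for 0.6 m of shift or 1.5 rad of turn. Its arguments: {"type":"object","properties":{"series":{"type":"array"},"squeeze":{"type":"number"}},"required":["series"]}

```bash
mkdir -p pics; python3 - <<'E'
from plant import readout, optics
import cv2, numpy as np
s=readout.get_state(); print({k:np.round(v,3) for k,v in s.items()})
for n in("scene","top"):
    p,d=optics.camera(n); cv2.imwrite(f"pics/{n}0.png",p); np.savez(f"{n}0.npz",p=p,d=d)
    m=optics.camera_model(n); print(n,m)
E
```

```text
{'time': np.float64(0.0), 'q': array([-1.468,  0.105,  0.096,  1.564,  0.   ,  1.353]), 'joint_vel': array([-0.   , -0.001, -0.001, -0.001,  0.001, -0.   ]), 'joint_torque': array([-0.0000e+00, -5.5693e+01,  5.0365e+01,  1.7000e-02, -0.0000e+00,
       -0.0000e+00]), 'ee_pos': array([ 0.189, -0.569,  0.248]), 'ee_rot': array([-3.1  , -0.502, -0.   ]), 'wrist_force': array([-0.199, -0.791, -0.346]), 'wrist_torque': array([ 0.007,  0.005, -0.054]), 'gripper_force': np.float64(0.0), 'finger_gap': np.float64(0.085)}
scene {'fx': 390.76230552785506, 'fy': 390.76230552785506, 'cx': 317.8119151679174, 'cy': 200.42651584542384, 'rvec': array([ 2.33244827,  1.29872392, -0.33827608]), 'tvec': array([-0.34977162, -0.33841136,  1.13981374])}
top {'fx': 399.9612363767946, 'fy': 399.9612363767946, 'cx': 310.49125351601646, 'cy': 201.43207935048565, 'rvec': array([ 2.15339246, -2.13548366,  0.09243024]), 'tvec': array([0.07251704, 0.52706974, 0.81112691])}
```

View pics/scene0.png

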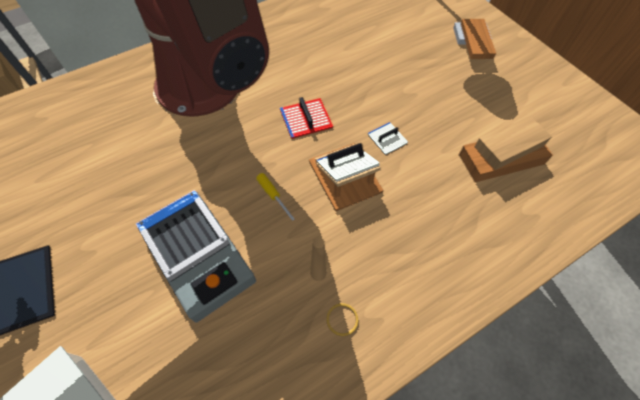

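View pics/top0.png

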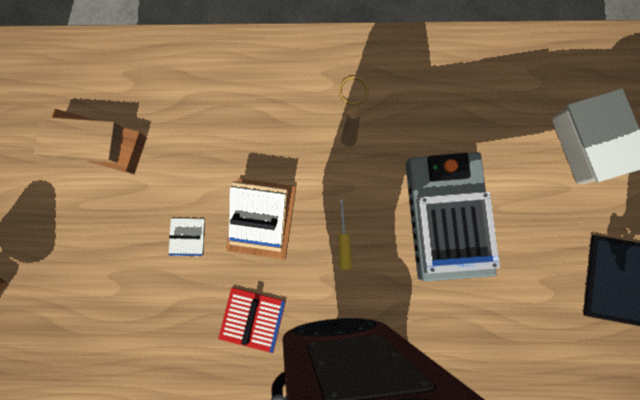

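Top view candidates are the large white panel on the stand (258,217), a small white panel (186,237) and a red panel (252,318). I choose the one at (258,217): it isn't red, and it's the larger of the white ones. The extractor is at (450,215), its blue lip at (462,262) and its orange key at (451,166).

```bash
cat > h.py <<'E'
import cv2, numpy as np
from scipy.spatial.transform import Rotation as R
from plant import readout, optics
def world(n,d,m):
    v,u=np.indices(d.shape)
    c=np.stack([(u-m['cx'])/m['fx']*d,(v-m['cy'])/m['fy']*d,d],-1)
    return (c-m['tvec'])@R.from_rotvec(m['rvec']).as_matrix()
def hsv(p): return cv2.cvtColor(p,cv2.COLOR_BGR2HSV)
E
python3 - <<'E'
from h import *
z=np.load("top0.npz");p,d=z['p'],z['d'];m=optics.camera_model("top");W=world("top",d,m);H=hsv(p)
def box(u0,u1,v0,v1):
    b=np.zeros(d.shape,bool);b[v0:v1,u0:u1]=1;return b&(d>0)
blue=(H[...,0]>100)&(H[...,0]<130)&(H[...,1]>130)
org=(H[...,0]<14)&(H[...,1]>160)&(H[...,2]>120)
wh=(H[...,1]<50)&(H[...,2]>170); bl=(H[...,2]<50)
def rep(n,k):
    w=W[k];c=w.mean(0);a=w-c;U,S,V=np.linalg.svd(a,full_matrices=0)
    xy=w[:,:2].astype(np.float32); r=cv2.minAreaRect(xy)
    print(n,k.sum(),"mean",c.round(4),"med",np.median(w,0).round(4),"ax0",V[0].round(3),"nrm",V[2].round(3),"rect",np.round(r[0],4),np.round(r[1],4),round(r[2],1))
B=box(225,290,175,255)
rep("plate",wh&B); bb=bl&B
rep("bar",bb&(W[...,2]>0.07)); rep("pblue",blue&B)
rep("lip",blue&box(420,505,245,280)); rep("key",org&box(435,470,150,182))
F=box(405,505,180,285)&(W[...,2]>0.066)&(W[...,2]<0.085); rep("frame",F)
fl=box(425,490,200,255)&(W[...,2]<0.062)&(W[...,2]>0.045); rep("floor",fl)
C=box(400,505,145,285)&(W[...,2]>0.035); rep("case",C)
rep("block",box(420,475,150,182)&(W[...,2]>.062)&(W[...,2]<.085))
rep("mandrel",box(335,360,105,145)&(W[...,2]>.04))
c=cv2.resize(p[140:290,150:510],None,fx=2.2,fy=2.2,interpolation=cv2.INTER_CUBIC);cv2.imwrite("pics/crop1.png",c)
E
```

```text
plate 2069 mean [0.4966 0.1851 0.0661] med [0.5057 0.1845 0.0719] ax0 [-0.866  0.005 -0.5  ] nrm [-0.498  0.089  0.863] rect [0.4939 0.1963] [0.1289 0.0999] 82.7
bar 220 mean [0.4805 0.1878 0.0856] med [0.4803 0.1878 0.0871] ax0 [-0.109 -0.994 -0.015] nrm [ 0.808 -0.097  0.581] rect [0.4808 0.1873] [0.0872 0.0193] 83.6
pblue 98 mean [0.4418 0.1941 0.0363] med [0.4401 0.1952 0.0345] ax0 [-0.178 -0.982 -0.058] nrm [ 0.791 -0.108 -0.602] rect [0.4597 0.1909] [0.105  0.0432] 82.5
lip 358 mean [ 0.4086 -0.2207  0.0732] med [ 0.4087 -0.2203  0.0746] ax0 [ 0.09  -0.996  0.002] nrm [-0.948 -0.086 -0.305] rect [ 0.4084 -0.2211] [0.0115 0.1152] 4.7
key 12 mean [ 0.592  -0.2054  0.0784] med [ 0.5908 -0.2045  0.0776] ax0 [-0.607  0.789  0.096] nrm [-0.066 -0.17   0.983] rect [ 0.5933 -0.2051] [0.0111 0.0149] 7.4
frame 2310 mean [ 0.4539 -0.2167  0.0744] med [ 0.4382 -0.2185  0.0746] ax0 [-0.997 -0.072  0.004] nrm [0.003 0.001 1.   ] rect [ 0.4794 -0.2146] [0.1822 0.1419] 4.9
floor 3037 mean [ 0.4721 -0.2198  0.0551] med [ 0.4718 -0.2201  0.0551] ax0 [-0.215 -0.977  0.003] nrm [ 0.001 -0.003 -1.   ] rect [ 0.4707 -0.2183] [0.1099 0.1124] 4.9
case 9631 mean [ 0.4941 -0.2094  0.0596] med [ 0.4922 -0.2089  0.0554] ax0 [-0.995 -0.103  0.013] nrm [0.01 0.03 1.  ] rect [ 0.4983 -0.2123] [0.2562 0.1526] 5.0
block 1025 mean [ 0.5946 -0.2023  0.0705] med [ 0.5938 -0.2011  0.0697] ax0 [ 0.087 -0.996  0.01 ] nrm [-0.018  0.009  1.   ] rect [ 0.5957 -0.2035] [0.0522 0.0802] 4.5
mandrel 426 mean [ 0.6639 -0.0029  0.1206] med [ 0.662  -0.0029  0.1263] ax0 [-0.081  0.013 -0.997] nrm [-0.974  0.212  0.082] rect [ 0.668  -0.0032] [0.0298 0.0255] 44.8
```

View pics/crop1.png

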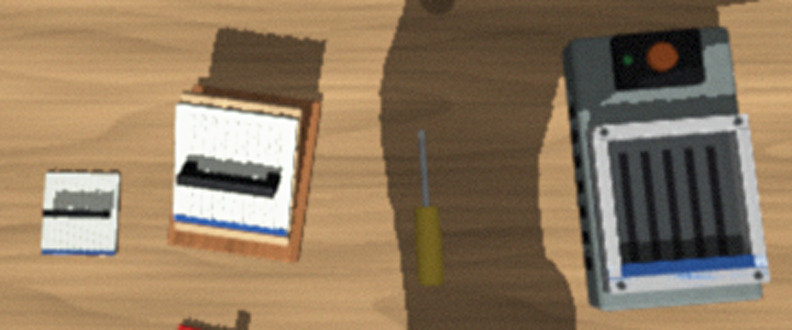

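The crop confirms the choice: white panel, black bar at crop (230,178), blue hook stripe at crop (232,225). Next I'll refine the panel and frame poses and work out the first move, which is a look over the extractor on the way.

```bash
cat >> h.py <<'E'
def frame(yaw,tilt=0):  # panel/extractor axes; tilt raises +x edge (deg)
    return (R.from_euler('z',yaw,degrees=True)*R.from_euler('y',-tilt,degrees=True)).as_matrix()
def tool(A): return np.stack([A[:,1],A[:,0],-A[:,2]],1)
def go(P,T,s=None):
    s=s or readout.get_state(); C=R.from_rotvec(s['ee_rot'])
    d=C.inv().apply(np.array(P)-s['ee_pos']); r=(C.inv()*R.from_matrix(T)).as_rotvec()
    print("t",round(float(s['time']),2),"shift",(d/.6).round(4),"turn",(r/1.5).round(4),"mm",(d*1e3).round(1),"deg",np.degrees(r).round(1))
E
python3 - <<'E'
from h import *
z=np.load("top0.npz");p,d=z['p'],z['d'];m=optics.camera_model("top");W=world("top",d,m)
# panel: points on ramp-parallel plane through the plate
H=hsv(p);k=np.zeros(d.shape,bool);k[175:262,220:300]=1
wh=k&(H[...,1]<50)&(H[...,2]>170)
w=W[wh];c=np.median(w,0)
for _ in range(3):
    a=w-w.mean(0);n=np.linalg.svd(a,full_matrices=0)[2][2];n*=np.sign(n[2]);e=a@n;w=w[abs(e)<.002]
c=w.mean(0);print("n",n.round(4),len(w),"tilt",np.degrees(np.arccos(n[2])).round(2),"yaw",np.degrees(np.arctan2(-n[1],-n[0])).round(2))
on=k&(abs((W-c)@n)<.003)&~((H[...,0]>5)&(H[...,0]<25)&(H[...,1]>60))
q=W[on];ex=np.array([1,0,0.]);ex-=n*n[0];ex/=np.linalg.norm(ex);ey=np.cross(n,ex)
uv=np.stack([(q-c)@ex,(q-c)@ey],1).astype(np.float32);r=cv2.minAreaRect(uv);print("rect",r)
pc=c+ex*r[0][0]+ey*r[0][1];print("plate top centre",pc.round(4),"grip",(pc+n*.023).round(4))
print("ext uv",np.percentile(uv,[1,99],0))
E=frame(4.9);O=np.array([.4743,-.2141,0])
L=(W-O)@E
g=np.zeros(d.shape,bool);g[180:285,405:510]=1;g&=(abs(L[...,2]-.075)<.004)&(L[...,0]<.09)
f=L[g];
print("frame y: ",np.percentile(f[:,1],[.5,99.5]).round(4),"x min",np.percentile(f[:,0],.5).round(4))
mid=f[abs(f[:,1])<.045];x=np.sort(mid[:,0]);print("x hist",np.histogram(x,np.arange(-.1,.096,.004)))
sd=f[(f[:,0]>-.03)&(f[:,0]<.03)];print("y",np.histogram(sd[:,1],np.arange(-.08,.081,.004))[0])
print({k:v for k,v in optics.camera_model('wrist').items()})
go([.45,-.21,.30],tool(frame(4.9)))
E
```

```text
n [-0.7484  0.5595  0.3562] 99 tilt 69.14 yaw -36.78
rect ((-0.005776267498731613, 0.011094629764556885), (0.14750854671001434, 0.09909851849079132), 38.14498519897461)
plate top centre [0.5007 0.1964 0.0581] grip [0.4835 0.2092 0.0663]
ext uv [[-0.09010332 -0.03786489]
 [ 0.06047746  0.09330331]]
frame y:  [-0.0705  0.0694] x min -0.086
x hist (array([ 0,  0,  0, 53, 95, 99, 97, 95, 99, 69,  0,  0,  0,  0,  0,  0,  0,
        0,  0,  0,  0,  0,  0,  0,  0,  0,  0,  0,  0,  0,  0,  0,  0,  0,
        0,  0,  0, 38, 90, 92, 85,  0,  0,  0,  0,  0,  0,  0]), array([-1.00000000e-01, -9.60000000e-02, -9.20000000e-02, -8.80000000e-02,
       -8.40000000e-02, -8.00000000e-02, -7.60000000e-02, -7.20000000e-02,
       -6.80000000e-02, -6.40000000e-02, -6.00000000e-02, -5.60000000e-02,
       -5.20000000e-02, -4.80000000e-02, -4.40000000e-02, -4.00000000e-02,
       -3.60000000e-02, -3.20000000e-02, -2.80000000e-02, -2.40000000e-02,
       -2.00000000e-02, -1.60000000e-02, -1.20000000e-02, -8.00000000e-03,
       -4.00000000e-03,  8.32667268e-17,  4.00000000e-03,  8.00000000e-03,
        1.20
[... 157 characters left out ...]
-02,  4.80000000e-02,  5.20000000e-02,  5.60000000e-02,
        6.00000000e-02,  6.40000000e-02,  6.80000000e-02,  7.20000000e-02,
        7.60000000e-02,  8.00000000e-02,  8.40000000e-02,  8.80000000e-02,
        9.20000000e-02]))
y [ 0  0 39 57 67 43  0  0  0  0  0  0  0  0  0  0  0  0  0  0  0  0  0  0
  0  0  0  0  0  0  0  0  0  0 40 60 63 33  0  0]
{'fx': 309.70691628693146, 'fy': 309.70691628693146, 'cx': 321.8712077559288, 'cy': 198.09931327161513, 'rvec': array([-2.35585517,  1.69925084,  0.24369441]), 'tvec': array([-0.59874616, -0.03679222,  0.3794551 ])}
t 0.1 shift [ 0.6013 -0.431  -0.0867] turn [-5.000e-04 -7.000e-04 -8.903e-01] mm [ 360.8 -258.6  -52. ] deg [ -0.   -0.1 -76.5]
```

Call:
{"method": "send_rows", "body": {"series": [[[0.06,-0.043,-0.009],[0,0,-0.089],0],[[0.12,-0.086,-0.018],[0,0,-0.178],0],[[0.18,-0.129,-0.027],[0,0,-0.267],0],[[0.24,-0.172,-0.036],[0,0,-0.356],0],[[0.3,-0.215,-0.045],[0,0,-0.445],0]]}}

```text
time: 0.6
ee_pos: [0.32, -0.3886, 0.2752]
ee_rot: [-2.762, -1.497, -0.0]
wrist_force: [0.6, -1.2, -0.0]
finger_gap: 0.0858
gripper_force: 0.0
```

```bash
python3 - <<'E'
from h import *
go([.45,-.21,.30],tool(frame(4.9)))
E
```

```text
t 0.6 shift [ 0.3677  0.0191 -0.0413] turn [-1.000e-04 -1.000e-04 -4.419e-01] mm [220.6  11.5 -24.8] deg [ -0.  -0. -38.]
```

Call:
{"method": "send_rows", "body": {"series": [[[0.073,0.004,-0.008],[0,0,-0.089],0],[[0.146,0.008,-0.016],[0,0,-0.178],0],[[0.22,0.012,-0.024],[0,0,-0.267],0],[[0.294,0.016,-0.032],[0,0,-0.356],0],[[0.367,0.019,-0.041],[0,0,-0.442],0]]}}

```text
time: 1.1
ee_pos: [0.4507, -0.2109, 0.2998]
ee_rot: [-2.124, -2.315, 0.0]
wrist_force: [1.5, -1.2, 0.4]
finger_gap: 0.0856
gripper_force: 0.0
```

```bash
python3 - <<'E'
from h import *
A=frame(-8,15)
go([.41,-.0,.27],tool(A)); A=frame(-8,30); go(np.array([.481,.189,.085])+A[:,2]*.18,tool(A))
E
```

```text
t 1.1 shift [ 0.3559 -0.0374  0.0497] turn [-0.1739 -0.0198  0.1495] mm [213.6 -22.5  29.8] deg [-14.9  -1.7  12.8]
t 1.1 shift [ 0.6932 -0.0387  0.0983] turn [-0.3477 -0.0394  0.1469] mm [415.9 -23.2  59. ] deg [-29.9  -3.4  12.6]
```

Call:
{"method": "send_rows", "body": {"series": [[[0.07,-0.004,0.01],[-0.035,-0.004,0.015],0],[[0.139,-0.008,0.02],[-0.07,-0.008,0.03],0],[[0.208,-0.012,0.03],[-0.105,-0.012,0.045],0],[[0.277,-0.016,0.04],[-0.14,-0.016,0.06],0],[[0.347,-0.019,0.049],[-0.174,-0.02,0.074],0]]}}

```text
time: 1.6
ee_pos: [0.4214, -0.0047, 0.2698]
ee_rot: [2.106, 2.038, 0.255]
wrist_force: [0.2, 1.2, -0.1]
finger_gap: 0.0852
gripper_force: 0.0
```

```bash
python3 - <<'E'
from h import *
A=frame(-8,30); go(np.array([.481,.189,.085])+A[:,2]*.18,tool(A))
E
```

```text
t 1.6 shift [ 0.3425 -0.0703  0.0257] turn [-0.1724 -0.0179  0.0684] mm [205.5 -42.2  15.4] deg [-14.8  -1.5   5.9]
```

Call:
{"method": "send_rows", "body": {"series": [[[0.07,-0.014,0.005],[-0.035,-0.004,0.014],0],[[0.14,-0.028,0.01],[-0.07,-0.008,0.028],0],[[0.21,-0.042,0.015],[-0.105,-0.012,0.042],0],[[0.28,-0.056,0.02],[-0.14,-0.015,0.056],0],[[0.342,-0.07,0.026],[-0.172,-0.018,0.068],0]]}}

```text
time: 2.1
ee_pos: [0.4127, 0.2235, 0.2467]
ee_rot: [2.055, 1.776, 0.432]
wrist_force: [0.7, 0.5, 0.1]
finger_gap: 0.0857
gripper_force: 0.0
```

```bash
python3 - <<'E'
from h import *
A=frame(-8,30); go(np.array([.481,.189,.085])+A[:,2]*.18,tool(A))
m=optics.camera_model('wrist');p,d=optics.camera('wrist');np.savez("w1.npz",p=p,d=d,**m);cv2.imwrite("pics/w1.png",p)
E
```

```text
t 2.1 shift [-0.0413 -0.0303 -0.0046] turn [-0.0152  0.0156  0.0006] mm [-24.8 -18.2  -2.7] deg [-1.3  1.3  0.1]
```

View pics/w1.png

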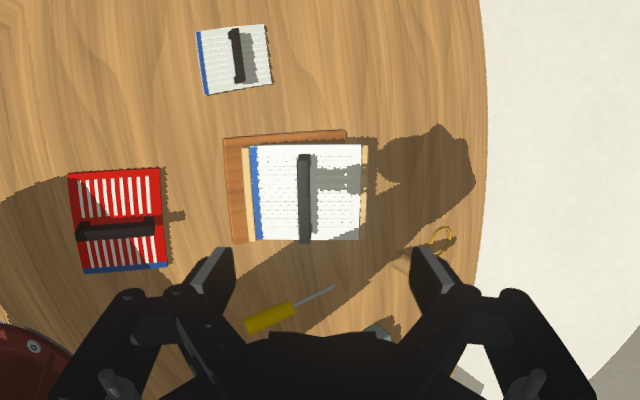

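The wrist view shows the large white panel at (305,193), its bar at (303,198) and its blue stripe at (256,193), with the ledge to the left. I'll measure it with the arm settled.

```bash
cat >> h.py <<'E'
def wworld(d,m):
    v,u=np.indices(d.shape);x=u-m['cx'];y=v-m['cy'];r=np.hypot(x,y)+1e-9;t=r/m['fx']
    k=np.tan(np.minimum(t,1.5))/r
    c=np.stack([x*k*d,y*k*d,d],-1)
    return (c-m['tvec'])@R.from_rotvec(m['rvec']).as_matrix()
E
python3 - <<'E'
from h import *
s=readout.get_state();print(s['ee_pos'].round(4),np.abs(s['joint_vel']).max())
m=optics.camera_model('wrist');p,d=optics.camera('wrist')
W=wworld(d,m);H=hsv(p);k=np.zeros(d.shape,bool);k[125:255,225:385]=1
wh=k&(H[...,1]<40)&(H[...,2]>200)&(d>0)
w=W[wh]
for _ in range(5):
    c=np.median(w,0);a=w-w.mean(0);n=np.linalg.svd(a,full_matrices=0)[2][2];n*=np.sign(n[2]);e=a@n;w=w[abs(e)<max(.0015,1.5*e.std())]
c=w.mean(0);print("n",n.round(4),len(w),"tilt",np.degrees(np.arccos(n[2])).round(2),"yaw",np.degrees(np.arctan2(-n[1],-n[0])).round(2))
ex=np.array([1,0,0.])-n*n[0];ex/=np.linalg.norm(ex);ey=np.cross(n,ex)
blue=k&(H[...,0]>100)&(H[...,0]<130)&(H[...,1]>110)
h=(W-c)@n
bar=k&(h>.024)&(h<.04)
def rect(name,mask):
    q=W[mask];uv=np.stack([(q-c)@ex,(q-c)@ey],1).astype(np.float32);r=cv2.minAreaRect(uv)
    cc=c+ex*r[0][0]+ey*r[0][1]; print(name,mask.sum(),"size",np.round(r[1],4),"ang",round(r[2],2),"on plane",cc.round(4),"h",np.median(h[mask]).round(4));return cc
pl=rect("panel",(wh|blue)&(abs(h)<.004));rect("bar",bar);rect("blue",blue&(abs(h)<.004))
x=W[wh&(abs(h)<.004)];print("ex",ex.round(3))
E
```

```text
[0.4074 0.2316 0.2439] 0.2919121271240083
n [-0.4929  0.0652  0.8676] 5978 tilt 29.82 yaw -7.53
panel 6890 size [0.1097 0.1199] ang 81.73 on plane [0.488  0.1891 0.062 ] h 0.0
bar 974 size [0.0895 0.0115] ang 81.03 on plane [0.4876 0.1892 0.0618] h 0.0316
blue 527 size [0.106 0.008] ang 81.06 on plane [0.4398 0.1946 0.0342] h 0.0004
ex [0.87  0.037 0.492]
```

```bash
python3 - <<'E'
from h import *
s=readout.get_state();print(s['ee_pos'].round(4),np.abs(s['joint_vel']).max())
A=frame(-7.4,30);g=np.array([.4767,.1905,.082]);print(A[:,2])
for k in(.07,0): go(g+A[:,2]*k,tool(A))
E
```

```text
[0.4085 0.2284 0.2442] 0.17489090350640424
[-0.49583558  0.0643978   0.8660254 ]
t 2.2 shift [-0.0438 -0.0258  0.1796] turn [-0.0185  0.0152  0.0032] mm [-26.3 -15.5 107.8] deg [-1.6  1.3  0.3]
t 2.2 shift [-0.0411 -0.0225  0.2962] turn [-0.0185  0.0152  0.0032] mm [-24.7 -13.5 177.7] deg [-1.6  1.3  0.3]
```

Call:
{"method": "send_rows", "body": {"series": [[[-0.02,-0.012,0.06],[-0.01,0.008,0.002],0],[[-0.044,-0.026,0.12],[-0.018,0.015,0.003],0],[[-0.044,-0.026,0.18],[-0.018,0.015,0.003],0],[[-0.044,-0.026,0.18],[-0.018,0.015,0.003],0],[[-0.044,-0.026,0.18],[-0.018,0.015,0.003],0]]}}

```text
time: 2.7
ee_pos: [0.4573, 0.1957, 0.1448]
ee_rot: [2.052, 1.773, 0.454]
wrist_force: [0.5, -0.2, 0.7]
finger_gap: 0.0857
gripper_force: 0.0
```

```bash
python3 - <<'E'
from h import *
s=readout.get_state();print(s['ee_pos'].round(4),np.abs(s['joint_vel']).max())
A=frame(-7.4,30);g=np.array([.4767,.1905,.082])
for k in(.07,0): go(g+A[:,2]*k,tool(A))
E
```

```text
[0.4573 0.1957 0.1448] 0.05040784899465218
t 2.7 shift [-0.0049 -0.0237 -0.0091] turn [-0.0077  0.0118 -0.0079] mm [ -2.9 -14.2  -5.5] deg [-0.7  1.  -0.7]
t 2.7 shift [-0.0028 -0.0223  0.1075] turn [-0.0077  0.0118 -0.0079] mm [ -1.7 -13.4  64.5] deg [-0.7  1.  -0.7]
```

Call:
{"method": "send_rows", "body": {"series": [[[-0.003,-0.022,0.02],[-0.008,0.011,-0.008],0],[[-0.003,-0.022,0.04],[-0.008,0.011,-0.008],0],[[-0.003,-0.022,0.04],[-0.008,0.011,-0.008],0],[[-0.003,-0.022,0.04],[-0.008,0.011,-0.008],0],[[-0.003,-0.022,0.04],[-0.008,0.011,-0.008],0]]}}

```text
time: 3.2
ee_pos: [0.4626, 0.1977, 0.1185]
ee_rot: [2.035, 1.787, 0.474]
wrist_force: [-0.7, -0.2, 0.0]
finger_gap: 0.0853
gripper_force: 0.0
```

```bash
python3 - <<'E'
from h import *
s=readout.get_state();print(s['ee_pos'].round(4),np.abs(s['joint_vel']).max())
A=frame(-7.4,30);g=np.array([.4767,.1905,.082])
go(g,tool(A))
E
```

```text
[0.4626 0.1977 0.1185] 0.0039022720038828793
t 3.2 shift [-0.0087 -0.0087  0.0651] turn [-0.0009  0.0024  0.0004] mm [-5.2 -5.2 39.1] deg [-0.1  0.2  0. ]
```

Call:
{"method": "send_rows", "body": {"series": [[[-0.004,-0.004,0.02],[0,0,0],0],[[-0.009,-0.009,0.04],[0,0,0],0],[[-0.009,-0.009,0.055],[0,0.002,0],0],[[-0.009,-0.009,0.065],[0,0.002,0],0],[[-0.009,-0.009,0.065],[0,0.002,0],0]]}}

```text
time: 3.7
ee_pos: [0.4756, 0.1898, 0.079]
ee_rot: [2.037, 1.79, 0.473]
wrist_force: [0.1, 0.7, -0.0]
finger_gap: 0.0853
gripper_force: 0.0
```

```bash
python3 - <<'E'
from h import *
s=readout.get_state();print(s['ee_pos'].round(4),np.abs(s['joint_vel']).max(),s['wrist_force'].round(1))
A=frame(-7.4,30);g=np.array([.4767,.1905,.082])
go(g,tool(A))
m=optics.camera_model('wrist');p,d=optics.camera('wrist');cv2.imwrite("pics/w2.png",p)
E
```

```text
[0.4756 0.1898 0.079 ] 0.023339105529211358 [ 0.1  0.7 -0. ]
t 3.7 shift [ 0.0013  0.0039 -0.0035] turn [-0.0031  0.0012  0.0005] mm [ 0.8  2.4 -2.1] deg [-0.3  0.1  0. ]
```

View pics/w2.png

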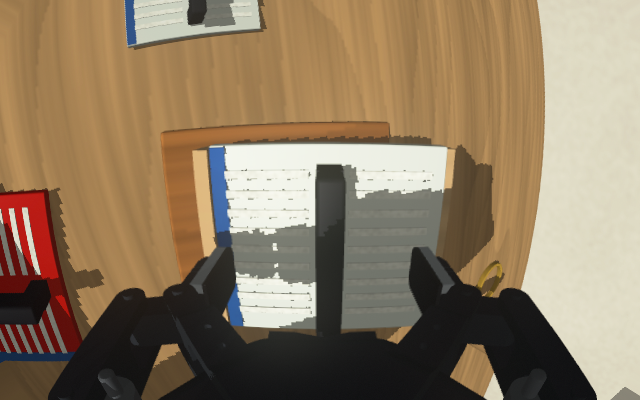

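The fingers straddle the bar: fingers at x 232 and 412, bar at x 330. I'll make the small correction and close.

Call:
{"method": "send_rows", "body": {"series": [[[0.001,0.004,-0.0035],[-0.003,0.001,0],0],[[0.001,0.004,-0.0035],[-0.003,0.001,0],0],[[0.001,0.004,-0.0035],[-0.003,0.001,0],0.4],[[0.001,0.004,-0.0035],[-0.003,0.001,0],0.8],[[0.001,0.004,-0.0035],[-0.003,0.001,0],1]], "squeeze": 60}}

```text
time: 4.25
ee_pos: [0.477, 0.1908, 0.0837]
ee_rot: [2.032, 1.788, 0.481]
wrist_force: [-2.0, -1.1, 0.4]
finger_gap: 0.0439
gripper_force: 0.0
```

Call:
{"method": "send_rows", "body": {"series": [[[0,0,0],[0,0,0],1],[[0,0,0],[0,0,0],1],[[0,0,0],[0,0,0],1],[[0,0,0],[0,0,0],1],[[0,0,0],[0,0,0],1]], "squeeze": 60}}

```text
time: 4.75
ee_pos: [0.477, 0.1907, 0.0837]
ee_rot: [2.032, 1.788, 0.481]
wrist_force: [-3.5, -0.6, 3.6]
finger_gap: 0.0109
gripper_force: 59.8
```

```bash
python3 - <<'E'
from h import *
s=readout.get_state();print(s['ee_pos'].round(4),np.abs(s['joint_vel']).max(),s['wrist_force'].round(1),s['wrist_torque'].round(2),s['finger_gap'],s['gripper_force'])
A=frame(-7.4,30);g=np.array([.4767,.1905,.082])
go(g,tool(A)); go(s['ee_pos']+[-.0,0,.10],tool(A))
E
```

```text
[0.477  0.1907 0.0837] 0.002447022797849908 [-3.5 -0.6  3.6] [-0.03  0.78 -0.11] 0.010874591659952346 59.811102747917175
t 4.75 shift [-0.0004 -0.0018  0.0021] turn [ 0.0012 -0.0004  0.0007] mm [-0.3 -1.1  1.3] deg [ 0.1 -0.   0.1]
t 4.75 shift [ 0.      0.0836 -0.1442] turn [ 0.0012 -0.0004  0.0007] mm [  0.   50.2 -86.5] deg [ 0.1 -0.   0.1]
```

Gripped: gap 11 mm at 60 N. Lifting.

Call:
{"method": "send_rows", "body": {"series": [[[0,0.01,-0.017],[0,0,0],1],[[0,0.03,-0.052],[0,0,0],1],[[0,0.055,-0.095],[0,0,0],1],[[0,0.084,-0.144],[0,0,0],1],[[0,0.1,-0.173],[0,0,0],1]]}}

```text
time: 5.25
ee_pos: [0.4776, 0.1908, 0.2072]
ee_rot: [2.031, 1.786, 0.484]
wrist_force: [-0.1, -0.1, -1.7]
finger_gap: 0.0107
gripper_force: 59.1
```

```bash
cat >> h.py <<'E'
E_=frame(4.9); S=np.array([.4633,-.2155,.055])
def seat(bx,bz,th,by=0.,yaw=4.9):   # TCP pose for hook underside corner at (bx,by,bz) mm in the seat frame
    A=frame(yaw,th); g=S+E_@(np.array([bx,by,bz])/1e3)+A@np.array([.060,.0003,.0323]); return g,tool(A)
E
python3 - <<'E'
from h import *
s=readout.get_state();print(s['ee_pos'].round(4),np.abs(s['joint_vel']).max(),s['wrist_force'].round(1),s['wrist_torque'].round(2),s['finger_gap'],s['gripper_force'])
P,T=seat(-40,80,20);print(P);go(P,T)
E
```

```text
[0.4776 0.1908 0.2072] 0.3543291413321044 [-0.1 -0.1 -1.7] [0.13 0.63 0.01] 0.010661756771891216 59.100499749183655
[ 0.46858919 -0.21474546  0.18587328]
t 5.25 shift [-0.6723  0.0443  0.0661] turn [ 0.1191  0.0599 -0.1294] mm [-403.4   26.6   39.7] deg [ 10.2   5.2 -11.1]
```

Call:
{"method": "send_rows", "body": {"series": [[[-0.03,0.002,0.003],[0.006,0.003,-0.006],1],[[-0.08,0.006,0.008],[0.015,0.008,-0.016],1],[[-0.14,0.009,0.013],[0.025,0.013,-0.028],1],[[-0.2,0.013,0.02],[0.036,0.018,-0.04],1],[[-0.26,0.017,0.026],[0.048,0.024,-0.052],1]]}}

```text
time: 5.75
ee_pos: [0.4944, 0.0346, 0.1979]
ee_rot: [2.017, 1.939, 0.418]
wrist_force: [0.7, -0.4, -2.4]
finger_gap: 0.0107
gripper_force: 59.0
```

Call:
{"method": "send_rows", "body": {"series": [[[-0.07,0.005,0.007],[0.014,0.007,-0.015],1],[[-0.14,0.009,0.013],[0.025,0.013,-0.028],1],[[-0.2,0.013,0.02],[0.036,0.018,-0.04],1],[[-0.26,0.017,0.026],[0.048,0.024,-0.052],1],[[-0.29,0.02,0.03],[0.05,0.026,-0.058],1]]}}

```text
time: 6.25
ee_pos: [0.5052, -0.1421, 0.1872]
ee_rot: [1.978, 2.082, 0.369]
wrist_force: [0.7, 0.8, -1.4]
finger_gap: 0.0109
gripper_force: 59.0
```

Call:
{"method": "send_rows", "body": {"series": [[[-0.04,0.002,0.004],[0.007,0.004,-0.008],1],[[-0.07,0.004,0.006],[0.012,0.006,-0.012],1],[[-0.085,0.005,0.008],[0.016,0.008,-0.016],1],[[-0.085,0.005,0.008],[0.016,0.008,-0.016],1],[[-0.085,0.005,0.008],[0.016,0.008,-0.016],1]]}}

```text
time: 6.75
ee_pos: [0.5124, -0.189, 0.1837]
ee_rot: [1.966, 2.128, 0.356]
wrist_force: [-0.3, 0.7, -1.5]
finger_gap: 0.0108
gripper_force: 59.0
```

```bash
python3 - <<'E'
from h import *
s=readout.get_state();print(s['ee_pos'].round(4),np.abs(s['joint_vel']).max(),s['wrist_force'].round(1),s['wrist_torque'].round(2),s['finger_gap'],s['gripper_force'])
go(*seat(-40,60,17))
E
```

```text
[ 0.5124 -0.189   0.1837] 0.014664586926737645 [-0.3  0.7 -1.5] [-0.04  0.46 -0.  ] 0.010846020464096719 59.02461290359497
t 6.75 shift [-0.0369 -0.0789  0.0086] turn [ 0.0225  0.0007 -0.0041] mm [-22.2 -47.4   5.1] deg [ 1.9  0.1 -0.4]
```

Call:
{"method": "send_rows", "body": {"series": [[[-0.012,-0.025,0.002],[0.01,0,-0.002],1],[[-0.025,-0.055,0.006],[0.02,0,-0.004],1],[[-0.037,-0.079,0.0086],[0.0225,0.001,-0.004],1],[[-0.037,-0.079,0.0086],[0.0225,0.001,-0.004],1],[[-0.037,-0.079,0.0086],[0.0225,0.001,-0.004],1]]}}

```text
time: 7.25
ee_pos: [0.4715, -0.2145, 0.1637]
ee_rot: [1.976, 2.153, 0.322]
wrist_force: [0.1, 0.5, -1.8]
finger_gap: 0.0109
gripper_force: 59.0
```

```bash
python3 - <<'E'
from h import *
s=readout.get_state();print(s['ee_pos'].round(4),np.abs(s['joint_vel']).max(),s['wrist_force'].round(1))
go(*seat(-40,60,17))
C=R.from_rotvec(s['ee_rot']).as_matrix();A=np.stack([C[:,1],C[:,0],-C[:,2]],1)
G=s['ee_pos']-A@np.array([0,.0003,.0013])
out=[]
for n in("top","scene"):
    p,d=optics.camera(n);m=optics.camera_model(n);W=world(n,d,m);L=(W-G)@A*1e3;H=hsv(p)
    k=(d>0)&(abs(L[...,0])<75)&(abs(L[...,1])<70)
    wh=k&(L[...,2]<-15)&(L[...,2]>-35)
    bl=wh&(H[...,0]>100)&(H[...,0]<130)&(H[...,1]>110)
    w=wh&(H[...,1]<60)&(H[...,2]>90)&(abs(L[...,2]+23)<6)
    for nm,mk in(("white",w),("blue",bl)):
        l=L[mk]
        if len(l)>10: print(n,nm,len(l),"x",np.percentile(l[:,0],[1,50,99]).round(1),"y",np.percentile(l[:,1],[1,50,99]).round(1),"z",np.percentile(l[:,2],[5,50,95]).round(1))
    cv2.imwrite(f"pics/{n}2.png",p); out.append(p[90:310,390:560] if n=="top" else p[150:350,100:290])
cv2.imwrite("pics/pair2.png",np.hstack([cv2.resize(o,(400,480),interpolation=cv2.INTER_CUBIC) for o in out]))
E
```

```text
[ 0.4715 -0.2145  0.1637] 0.014168871601638088 [ 0.1  0.5 -1.8]
t 7.25 shift [ 0.0001 -0.0007  0.0003] turn [0.0006 0.0002 0.0001] mm [ 0.  -0.4  0.2] deg [0.1 0.  0. ]
top white 2129 x [-51.6  21.8  59.5] y [-51.6  20.8  54.1] z [-25.8 -23.7 -21.6]
top blue 117 x [-59.9 -56.6 -53.1] y [-9.2 21.6 50.7] z [-24.9 -22.8 -20.9]
scene white 1769 x [-56.3  26.6  59.8] y [-54.7  -2.3  53.4] z [-25.5 -22.2 -20.5]
scene blue 32 x [-59.3 -56.3 -53.4] y [-51.4 -25.3  49.1] z [-23.  -21.2 -20. ]
```

View pics/pair2.png

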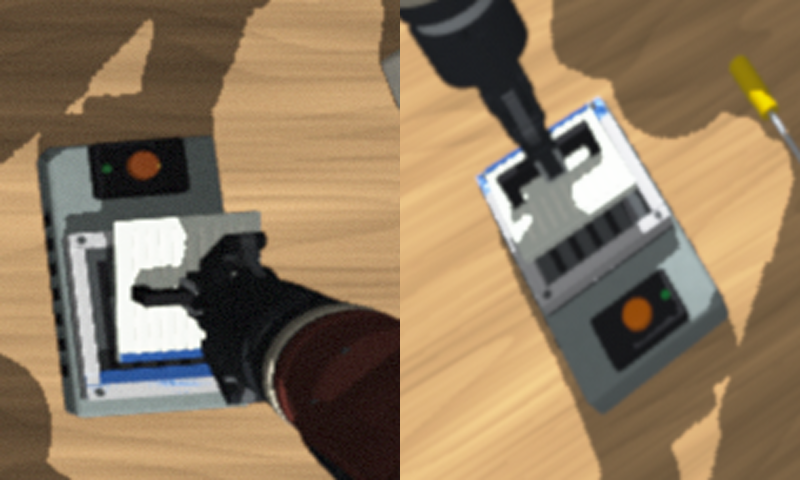

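The held panel matches the predicted pose to about 1 mm in both views, sitting over the seat with its stripe just ahead of the lip. Now I'll lower it, still tilted.

```bash
python3 - <<'E'
from h import *
go(*seat(-42,7,17));go(*seat(-42,2,17))
E
```

```text
t 7.35 shift [ 0.0003 -0.0304  0.0841] turn [0.0007 0.0003 0.0006] mm [  0.2 -18.3  50.4] deg [0.1 0.  0.1]
t 7.35 shift [ 0.0003 -0.0329  0.092 ] turn [0.0007 0.0003 0.0006] mm [  0.2 -19.7  55.2] deg [0.1 0.  0.1]
```

Call:
{"method": "send_rows", "body": {"series": [[[0,-0.008,0.022],[0,0,0],1],[[0,-0.018,0.05],[0,0,0],1],[[0,-0.026,0.072],[0,0,0],1],[[0,-0.0304,0.084],[0,0,0],1],[[0,-0.0304,0.084],[0,0,0],1]]}}

```text
time: 7.85
ee_pos: [0.468, -0.2146, 0.1081]
ee_rot: [1.979, 2.155, 0.323]
wrist_force: [0.2, 0.1, -1.7]
finger_gap: 0.0109
gripper_force: 59.0
```

```bash
cat >> h.py <<'E'
def st():
    s=readout.get_state();C=R.from_rotvec(s['ee_rot']).as_matrix();A=np.stack([C[:,1],C[:,0],-C[:,2]],1)
    B=(s['ee_pos']-A@np.array([.060,.0003,.0323])-S)@E_*1e3
    L=E_.T@A; print("t",round(float(s['time']),2),"B",B.round(1),"tilt",np.degrees(np.arcsin(L[2,0])).round(2),"yaw",np.degrees(np.arctan2(L[1,0],L[0,0])).round(2),"F(ext)",(s['wrist_force']@E_).round(1),"M",(s['wrist_torque']@E_).round(2),"gap",s['finger_gap'].round(4),"v",np.abs(s['joint_vel']).max().round(3))
    return s
E
python3 - <<'E'
from h import *
st();go(*seat(-42,7,17));go(*seat(-42,0,17))
E
```

```text
Traceback (most recent call last):
  File "h.py", line 27, in st
    L=E_.T@A; print("t",round(float(s['time']),2),"B",B.round(1),"tilt",np.degrees(np.arcsin(L[2,0])).round(2),"yaw",np.degrees(np.arctan2(L[1,0],L[0,0])).round(2),"F(ext)",(s['wrist_force']@E_).round(1),"M",(s['wrist_torque']@E_).round(2),"gap",s['finger_gap'].round(4),"v",np.abs(s['joint_vel']).max().round(3))
                                                                                                                                                                                                                                                      ^^^^^^^^^^^^^^^^^^^^^
AttributeError: 'float' object has no attribute 'round'
```

```bash
sed -i "s/s\['finger_gap'\].round(4)/round(s['finger_gap'],4)/" h.py; python3 - <<'E'
from h import *
st();go(*seat(-42,0,17))
E
```

```text
t 7.85 B [-43.3   0.2   4.8] tilt 16.92 yaw -0.03 F(ext) [ 0.2  0.1 -1.7] M [0.06 0.45 0.03] gap 0.0109 v 0.037
t 7.85 shift [-0.0003 -0.0004  0.0081] turn [-0.0009 -0.0012 -0.0003] mm [-0.2 -0.2  4.9] deg [-0.1 -0.1 -0. ]
```

Call:
{"method": "send_rows", "body": {"series": [[[0,-0.0005,0.0016],[0,0,0],1],[[0,-0.001,0.0032],[0,0,0],1],[[0,-0.0015,0.0048],[0,0,0],1],[[0,-0.0015,0.0048],[0,0,0],1],[[0,-0.0015,0.0048],[0,0,0],1]]}}

```text
time: 8.35
ee_pos: [0.4686, -0.2155, 0.107]
ee_rot: [1.977, 2.153, 0.322]
wrist_force: [0.3, 0.3, -2.0]
finger_gap: 0.0107
gripper_force: 59.0
```

```bash
python3 -c "
from h import *
st()"
```

```text
t 8.35 B [-42.6  -0.8   3.6] tilt 17.02 yaw 0.0 F(ext) [ 0.3  0.3 -2. ] M [-0.03  0.38  0.01] gap 0.0107 v 0.003
```

Call:
{"method": "send_rows", "body": {"series": [[[0,-0.0005,0.0016],[0,0,0],1],[[0,-0.001,0.0032],[0,0,0],1],[[0,-0.0012,0.004],[0,0,0],1],[[0,-0.0012,0.004],[0,0,0],1],[[0,-0.0012,0.004],[0,0,0],1]]}}

```text
time: 8.85
ee_pos: [0.4686, -0.2154, 0.1043]
ee_rot: [1.977, 2.154, 0.322]
wrist_force: [-0.1, 1.0, -1.9]
finger_gap: 0.0103
gripper_force: 59.0
```

```bash
python3 -c "
from h import *
st()"
```

```text
t 8.85 B [-42.7  -0.6   0.8] tilt 17.01 yaw -0.0 F(ext) [-0.   1.  -1.9] M [-0.02  0.39 -0.01] gap 0.0103 v 0.001
```

Call:
{"method": "send_rows", "body": {"series": [[[0,-0.0003,0.0009],[0,0,0],1],[[0,-0.0005,0.0016],[0,0,0],1],[[0,-0.0007,0.0024],[0,0,0],1],[[0,-0.0007,0.0024],[0,0,0],1],[[0,-0.0007,0.0024],[0,0,0],1]]}}

```text
time: 9.35
ee_pos: [0.469, -0.2156, 0.1034]
ee_rot: [1.976, 2.153, 0.322]
wrist_force: [0.6, 1.6, 5.7]
finger_gap: 0.0109
gripper_force: 60.1
```

```bash
python3 -c "
from h import *
st()"
```

```text
t 9.35 B [-42.3  -0.9  -0.1] tilt 17.06 yaw 0.02 F(ext) [0.8 1.6 5.7] M [0.37 0.25 0.09] gap 0.0109 v 0.002
```

Floor touched at about 6 N at the expected height. I'll back off 1.8 mm and slide under the lip.

Call:
{"method": "send_rows", "body": {"series": [[[0,0.0009,-0.0029],[0,0,0],1],[[0,-0.007,-0.0053],[0,0,0],1],[[0,-0.0134,-0.0073],[0,0,0],1],[[0,-0.0198,-0.0092],[0,0,0],1],[[0,-0.0198,-0.0092],[0,0,0],1]]}}

```text
time: 9.85
ee_pos: [0.455, -0.2165, 0.1043]
ee_rot: [1.978, 2.153, 0.322]
wrist_force: [0.9, 0.5, -2.1]
finger_gap: 0.011
gripper_force: 59.1
```

```bash
python3 -c "
from h import *
st()"
```

```text
t 9.85 B [-56.3  -0.6   0.8] tilt 16.98 yaw -0.04 F(ext) [ 0.9  0.5 -2.1] M [-0.    0.35 -0.1 ] gap 0.011 v 0.012
```

Call:
{"method": "send_rows", "body": {"series": [[[0,-0.0008,-0.0003],[0,0,0],1],[[0,-0.0016,-0.0007],[0,0,0],1],[[0,-0.0032,-0.0013],[0,0,0],1],[[0,-0.0032,-0.0013],[0,0,0],1],[[0,-0.0032,-0.0013],[0,0,0],1]]}}

```text
time: 10.35
ee_pos: [0.4536, -0.2167, 0.1048]
ee_rot: [1.977, 2.154, 0.322]
wrist_force: [-0.3, -0.2, -2.7]
finger_gap: 0.0109
gripper_force: 59.1
```

```bash
python3 -c "
from h import *
st()"
```

```text
t 10.35 B [-57.7  -0.7   1.3] tilt 17.01 yaw 0.0 F(ext) [-0.3 -0.1 -2.7] M [ 0.01  0.43 -0.02] gap 0.0109 v 0.002
```

Call:
{"method": "send_rows", "body": {"series": [[[0,-0.0008,-0.0003],[0,0,0],1],[[0,-0.0016,-0.0005],[0,0,0],1],[[0,-0.0024,-0.0008],[0,0,0],1],[[0,-0.0024,-0.0008],[0,0,0],1],[[0,-0.0024,-0.0008],[0,0,0],1]]}}

```text
time: 10.85
ee_pos: [0.4521, -0.2168, 0.1048]
ee_rot: [1.977, 2.154, 0.322]
wrist_force: [1.0, 0.5, -2.1]
finger_gap: 0.0109
gripper_force: 59.1
```

```bash
python3 -c "
from h import *
st()"
```

```text
t 10.85 B [-59.2  -0.7   1.4] tilt 17.01 yaw -0.0 F(ext) [ 1.   0.4 -2.1] M [-0.03  0.41  0.03] gap 0.0109 v 0.003
```

Call:
{"method": "send_rows", "body": {"series": [[[0,-0.0008,-0.0003],[0,0,0],1],[[0,-0.0016,-0.0005],[0,0,0],1],[[0,-0.0016,-0.0005],[0,0,0],1],[[0,-0.0016,-0.0005],[0,0,0],1],[[0,-0.0016,-0.0005],[0,0,0],1]]}}

```text
time: 11.35
ee_pos: [0.4514, -0.2169, 0.1051]
ee_rot: [1.976, 2.154, 0.323]
wrist_force: [4.1, 2.0, -2.0]
finger_gap: 0.0108
gripper_force: 58.9
```

```bash
python3 -c "
from h import *
st()"
```

```text
t 11.35 B [-59.8  -0.7   1.6] tilt 17.06 yaw 0.02 F(ext) [ 4.3  1.6 -2. ] M [ 0.2  -0.62  0.08] gap 0.0108 v 0.002
```

Hook contact with the stop is right where predicted, at 4 N. Now I'll lower the free edge on an arc, keeping the hook about 0.5 mm off the stop.

```bash
cat >> h.py <<'E'
def arc(ths,bz,tx=-61.5,by=-.2):
    for t,z in zip(ths,bz): go(*seat(tx+8*np.sin(np.radians(t)),z,t,by))
E
python3 -c "
from h import *
arc([15.5,13.5,11.5,10,9],[1.3]*5)"
```

```text
t 11.35 shift [0.0008 0.0021 0.0034] turn [0.0181 0.0001 0.0002] mm [0.5 1.2 2.1] deg [1.6 0.  0. ]
t 11.35 shift [0.0008 0.0033 0.0069] turn [0.0414 0.0001 0.0002] mm [0.5 2.  4.1] deg [3.6 0.  0. ]
t 11.35 shift [0.0008 0.0045 0.0104] turn [0.0647 0.0001 0.0002] mm [0.5 2.7 6.2] deg [5.6 0.  0. ]
t 11.35 shift [0.0008 0.0053 0.013 ] turn [0.0821 0.0001 0.0002] mm [0.5 3.2 7.8] deg [7.1 0.  0. ]
t 11.35 shift [0.0008 0.0058 0.0148] turn [0.0938 0.0001 0.0002] mm [0.5 3.5 8.9] deg [8.1 0.  0. ]
```

Call:
{"method": "send_rows", "body": {"series": [[[0.0008,0.0021,0.0034],[0.018,0,0],1],[[0.0008,0.0033,0.0069],[0.041,0,0],1],[[0.0008,0.0045,0.0104],[0.065,0,0],1],[[0.0008,0.0053,0.013],[0.082,0,0],1],[[0.0008,0.0058,0.0148],[0.094,0,0],1]]}}

```text
time: 11.85
ee_pos: [0.457, -0.2161, 0.0973]
ee_rot: [2.05, 2.234, 0.172]
wrist_force: [1.4, -0.2, -2.3]
finger_gap: 0.0112
gripper_force: 59.2
```

```bash
python3 -c "
from h import *
st();arc([8,6.5,5,4,3],[1.2,1.2,1,1,.8])"
```

```text
t 11.85 B [-60.7  -0.4   1.1] tilt 8.84 yaw 0.01 F(ext) [ 1.4 -0.3 -2.3] M [-0.26 -0.08  0.06] gap 0.0112 v 0.207
t 11.85 shift [0.0003 0.0013 0.0015] turn [0.0098 0.0003 0.0001] mm [0.2 0.8 0.9] deg [0.8 0.  0. ]
t 11.85 shift [0.0003 0.0023 0.0041] turn [0.0272 0.0003 0.0001] mm [0.2 1.4 2.4] deg [2.3 0.  0. ]
t 11.85 shift [0.0003 0.0032 0.007 ] turn [0.0447 0.0003 0.0001] mm [0.2 1.9 4.2] deg [3.8 0.  0. ]
t 11.85 shift [0.0003 0.0037 0.0088] turn [0.0563 0.0003 0.0001] mm [0.2 2.2 5.3] deg [4.8 0.  0. ]
t 11.85 shift [0.0003 0.0042 0.0109] turn [0.068  0.0003 0.0001] mm [0.2 2.5 6.6] deg [5.8 0.  0. ]
```

Call:
{"method": "send_rows", "body": {"series": [[[0,0,0],[0,0,0],1],[[0,0,0],[0,0,0],1],[[0,0.001,0.0018],[0.012,0,0],1],[[0,0.0018,0.004],[0.027,0,0],1],[[0,0.0018,0.004],[0.027,0,0],1]]}}

```text
time: 12.35
ee_pos: [0.4584, -0.2157, 0.0949]
ee_rot: [2.071, 2.256, 0.129]
wrist_force: [0.3, 0.0, -1.7]
finger_gap: 0.0107
gripper_force: 59.2
```

```bash
python3 -c "
from h import *
st();arc([5,4,3,2.5,2],[1,.9,.8,.8,.8])"
```

```text
t 12.35 B [-60.9  -0.1   1. ] tilt 6.51 yaw 0.0 F(ext) [ 0.3  0.  -1.7] M [-0.03  0.19 -0.03] gap 0.0107 v 0.016
t 12.35 shift [-0.0001  0.0015  0.0027] turn [ 0.0176 -0.0001  0.    ] mm [-0.1  0.9  1.6] deg [ 1.5 -0.   0. ]
t 12.35 shift [-0.0001  0.0021  0.0047] turn [ 0.0293 -0.0001  0.0001] mm [-0.1  1.3  2.8] deg [ 2.5 -0.   0. ]
t 12.35 shift [-0.0001  0.0027  0.0066] turn [ 0.0409 -0.0001  0.0001] mm [-0.1  1.6  3.9] deg [ 3.5 -0.   0. ]
t 12.35 shift [-0.0001  0.003   0.0075] turn [ 0.0467 -0.0001  0.0001] mm [-0.1  1.8  4.5] deg [ 4. -0.  0.]
t 12.35 shift [-0.0001  0.0033  0.0084] turn [ 0.0525 -0.0001  0.0001] mm [-0.1  2.   5. ] deg [ 4.5 -0.   0. ]
```

Call:
{"method": "send_rows", "body": {"series": [[[0,0.0015,0.0027],[0.018,0,0],1],[[0,0.0021,0.0047],[0.029,0,0],1],[[0,0.0027,0.0066],[0.041,0,0],1],[[0,0.0033,0.0084],[0.0525,0,0],1],[[0,0.0033,0.0084],[0.0525,0,0],1]]}}

```text
time: 12.85
ee_pos: [0.461, -0.2155, 0.0901]
ee_rot: [2.108, 2.297, 0.041]
wrist_force: [0.4, 0.2, -2.6]
finger_gap: 0.0112
gripper_force: 59.2
```

```bash
python3 -c "
from h import *
st();arc([1.5,1,.5,0,0],[.7,.6,.5,.4,.2])"
```

```text
t 12.85 B [-61.1  -0.1   0.7] tilt 2.04 yaw 0.02 F(ext) [ 0.4  0.2 -2.6] M [ 0.01  0.04 -0.  ] gap 0.0112 v 0.018
t 12.85 shift [-0.0002  0.0001  0.001 ] turn [ 0.0062 -0.0002  0.0002] mm [-0.1  0.1  0.6] deg [ 0.5 -0.   0. ]
t 12.85 shift [-0.0002  0.0005  0.002 ] turn [ 0.0121 -0.0002  0.0002] mm [-0.1  0.3  1.2] deg [ 1. -0.  0.]
t 12.85 shift [-0.0002  0.0008  0.003 ] turn [ 0.0179 -0.0002  0.0002] mm [-0.1  0.5  1.8] deg [ 1.5 -0.   0. ]
t 12.85 shift [-0.0002  0.0011  0.0041] turn [ 0.0237 -0.0002  0.0002] mm [-0.1  0.7  2.5] deg [ 2. -0.  0.]
t 12.85 shift [-0.0002  0.0011  0.0044] turn [ 0.0237 -0.0002  0.0002] mm [-0.1  0.7  2.7] deg [ 2. -0.  0.]
```

Call:
{"method": "send_rows", "body": {"series": [[[0,0.0002,0.001],[0.006,0,0],1],[[0,0.0005,0.002],[0.012,0,0],1],[[0,0.0008,0.003],[0.018,0,0],1],[[0,0.0011,0.0043],[0.0237,0,0],1],[[0,0.0011,0.0043],[0.0237,0,0],1]]}}

```text
time: 13.35
ee_pos: [0.4618, -0.2156, 0.088]
ee_rot: [2.124, 2.314, 0.001]
wrist_force: [-1.1, -1.0, -0.7]
finger_gap: 0.0112
gripper_force: 59.5
```

```bash
python3 -c "
from h import *
st();go(*seat(-61.5,0,0))"
```

```text
t 13.35 B [-61.5  -0.3   0.6] tilt 0.04 yaw 0.01 F(ext) [-1.2 -0.9 -0.7] M [-0.07  0.18 -0.01] gap 0.0112 v 0.009
t 13.35 shift [ 0.0004 -0.      0.0011] turn [0.0004 0.0001 0.0001] mm [ 0.3 -0.   0.7] deg [0. 0. 0.]
```

Call:
{"method": "send_rows", "body": {"series": [[[0,0,0.0005],[0,0,0],1],[[0,0,0.0009],[0,0,0],1],[[0,0,0.0012],[0,0,0],1],[[0,0,0.0012],[0,0,0],1],[[0,0,0.0012],[0,0,0],1]]}}

```text
time: 13.85
ee_pos: [0.4618, -0.2156, 0.0879]
ee_rot: [2.123, 2.313, 0.001]
wrist_force: [-3.4, 2.7, 7.3]
finger_gap: 0.0111
gripper_force: 60.5
```

```bash
python3 -c "
from h import *
st()"
```

```text
t 13.85 B [-61.4  -0.3   0.5] tilt 0.1 yaw -0.0 F(ext) [-3.1  3.   7.3] M [0.51 0.57 0.04] gap 0.0111 v 0.001
```

Down, with about 9 N on the floor. I'll relax to a 20 N grip so it settles, then open part way.

Call:
{"method": "send_rows", "body": {"series": [[[0,0,0],[0,0,0],1],[[0,0,0],[0,0,0],1],[[0,0,0],[0,0,0],0.78],[[0,0,0],[0,0,0],0.65],[[0,0,0],[0,0,0],0.6]], "squeeze": 20}}

```text
time: 14.35
ee_pos: [0.4617, -0.2155, 0.087]
ee_rot: [2.124, 2.314, 0.001]
wrist_force: [-0.4, -0.2, -0.2]
finger_gap: 0.0345
gripper_force: 0.0
```

```bash
python3 - <<'E'
from h import *
st()
for n in("top","scene"):
    p,d=optics.camera(n);m=optics.camera_model(n);W=world(n,d,m);L=(W-S)@E_*1e3;H=hsv(p)
    k=(d>0)&(abs(L[...,0])<72)&(abs(L[...,1])<66)&(H[...,1]<60)&(H[...,2]>90)&(L[...,2]<14)&(L[...,2]>2)
    l=L[k];print(n,len(l),"x",np.percentile(l[:,0],[.5,50,99.5]).round(1),"y",np.percentile(l[:,1],[.5,50,99.5]).round(1),"z",np.percentile(l[:,2],[5,50,95]).round(1))
    for nm,q in(("hook",l[:,0]<-25),("free",l[:,0]>35),("+y",l[:,1]>35),("-y",l[:,1]<-35)): print(nm,q.sum(),np.median(l[q,2]).round(1) if q.any() else '')
E
```

```text
t 14.35 B [-61.6  -0.2  -0.4] tilt 0.07 yaw -0.0 F(ext) [-0.5 -0.2 -0.2] M [ 0.03 -0.01 -0.03] gap 0.0345 v 0.002
top 1543 x [-49.8   9.5  61.9] y [-58.3  25.2  53.9] z [ 5.5  8.  10.5]
hook 391 7.9
free 411 8.0
+y 531 8.0
-y 34 8.8
scene 1712 x [-55.2  18.6  71.3] y [-58.   -2.9  58. ] z [ 6.4  8.9 11.3]
hook 380 8.9
free 480 8.9
+y 368 8.8
-y 438 8.9
```

The panel lies flat: its top is about 8 mm above the floor at both hook and free edges, with the fingers open. Retreating, then locating the key.

Call:
{"method": "send_rows", "body": {"series": [[[0,0,-0.015],[0,0,0],0.6],[[0,0,-0.05],[0,0,0],0.6],[[0,0,-0.1],[0,0,0],0.6],[[0,0,-0.15],[0,0,0],1],[[0,0,-0.15],[0,0,0],1]]}}

```text
time: 14.95
ee_pos: [0.4633, -0.2169, 0.1822]
ee_rot: [2.119, 2.309, 0.002]
wrist_force: [0.4, -0.0, 0.9]
finger_gap: 0.006
gripper_force: 0.0
```

```bash
python3 - <<'E'
from h import *
st()
for n in("top","scene"):
    p,d=optics.camera(n);m=optics.camera_model(n);H=hsv(p);W=world(n,d,m)
    O=np.array([.5958,-.2037,.079]);Rm=R.from_rotvec(m['rvec']).as_matrix();c=Rm@O+m['tvec'];u0=m['fx']*c[0]/c[2]+m['cx'];v0=m['fy']*c[1]/c[2]+m['cy']
    k=((H[...,0]<16)&(H[...,1]>130)&(H[...,2]>90)).astype(np.uint8);v,u=np.indices(d.shape);k[np.hypot(u-u0,v-v0)>14]=0
    M=cv2.moments(k,True);uc,vc=M['m10']/M['m00'],M['m01']/M['m00']
    r=Rm.T@np.array([(uc-m['cx'])/m['fx'],(vc-m['cy'])/m['fy'],1]);o=-Rm.T@m['tvec'];X=o+r*(.0785-o[2])/r[2]
    print(n,M['m00'],(u0,v0),(uc,vc),X.round(4),"depth z",np.median(W[k>0],0).round(4))
P=np.array([.5955,-.204,.079]);T=tool(frame(4.9))
go(P+[0,0,.017+.03],T)
E
```

```text
t 14.95 B [-59.9  -1.9  94.5] tilt 0.34 yaw 0.0 F(ext) [ 0.4 -0.1  0.9] M [-0.01 -0.04  0.01] gap 0.006 v 0.065
top 156.0 (np.float64(450.90766634666693), np.float64(164.98611551612166)) (450.5128205128205, 165.55128205128204) [ 0.5948 -0.203   0.0785] depth z [ 0.5943 -0.2035  0.0784]
scene 83.0 (np.float64(211.9362066276273), np.float64(280.1166542636538)) (212.34939759036143, 280.71084337349396) [ 0.5971 -0.2035  0.0785] depth z [ 0.5987 -0.2039  0.0777]
t 15.05 shift [0.0009 0.2231 0.0875] turn [ 0.0016  0.0009 -0.    ] mm [  0.5 133.9  52.5] deg [ 0.1  0.1 -0. ]
```

Call:
{"method": "send_rows", "body": {"series": [[[0,0.06,0],[0,0,0],1],[[0,0.13,0],[0,0,0],1],[[0.001,0.19,0.03],[0,0,0],1],[[0.001,0.223,0.06],[0,0,0],1],[[0.001,0.223,0.075],[0,0,0],1]]}}

```text
time: 15.55
ee_pos: [0.5953, -0.2022, 0.1285]
ee_rot: [-2.121, -2.314, -0.0]
wrist_force: [-0.1, -0.3, -1.3]
finger_gap: 0.0001
gripper_force: 0.0
```

Call:
{"method": "send_rows", "body": {"series": [[[0,0,0],[0,0,0],1],[[0,0,0],[0,0,0],1],[[0,0,0],[0,0,0],1],[[0,0,0],[0,0,0],1],[[0,0,0],[0,0,0],1]]}}

```text
time: 16.05
ee_pos: [0.5949, -0.2038, 0.1332]
ee_rot: [2.124, 2.312, 0.002]
wrist_force: [0.1, -0.3, 0.2]
finger_gap: -0.0001
gripper_force: 0.0
```

```bash
python3 - <<'E'
from h import *
st();s=readout.get_state();print(s['ee_pos'].round(4))
go(np.array([.5958,-.2036,.079+.017+.004]),tool(frame(4.9)))
E
```

```text
t 16.05 B [72.2  0.1 45.7] tilt 0.12 yaw -0.02 F(ext) [ 0.  -0.3  0.2] M [ 0.03  0.02 -0.01] gap -0.0001 v 0.008
[ 0.5949 -0.2038  0.1332]
t 16.05 shift [0.0003 0.0014 0.0553] turn [ 0.0014  0.0005 -0.0003] mm [ 0.2  0.8 33.2] deg [ 0.1  0.  -0. ]
```

Descending to about 4 mm above the key and holding.

Call:
{"method": "send_rows", "body": {"series": [[[0,0.0014,0.02],[0,0,0],1],[[0,0.0014,0.04],[0,0,0],1],[[0,0.0014,0.05],[0,0,0],1],[[0,0.0014,0.055],[0,0,0],1],[[0,0.0014,0.055],[0,0,0],1]]}}

```text
time: 16.55
ee_pos: [0.5954, -0.2032, 0.0984]
ee_rot: [-2.124, -2.314, -0.001]
wrist_force: [0.5, -0.1, -0.5]
finger_gap: 0.0
gripper_force: 0.0
```

Call:
{"method": "send_rows", "body": {"series": [[[0,0,0],[0,0,0],1],[[0,0,0.0013],[0,0,0],1],[[0,0,0.0025],[0,0,0],1],[[0,0,0.0025],[0,0,0],1],[[0,0,0.0025],[0,0,0],1]]}}

```text
time: 17.05
ee_pos: [0.5958, -0.2035, 0.0979]
ee_rot: [2.124, 2.314, 0.001]
wrist_force: [0.6, -0.5, -0.4]
finger_gap: -0.0003
gripper_force: 0.0
```

```bash
python3 -c "
from h import *
s=st();print(s['ee_pos'].round(4))"
```

```text
t 17.05 B [73.1  0.4 10.5] tilt 0.07 yaw -0.0 F(ext) [ 0.5 -0.6 -0.4] M [-0.01  0.01  0.05] gap -0.0003 v 0.002
[ 0.5958 -0.2035  0.0979]
```

Call:
{"method": "send_rows", "body": {"series": [[[0,0,0.0005],[0,0,0],1],[[0,0,0.001],[0,0,0],1],[[0,0,0.0013],[0,0,0],1],[[0,0,0.0013],[0,0,0],1],[[0,0,0.0013],[0,0,0],1]]}}

```text
time: 17.55
ee_pos: [0.5958, -0.2034, 0.097]
ee_rot: [2.124, 2.314, 0.001]
wrist_force: [0.1, 0.3, 0.1]
finger_gap: -0.0002
gripper_force: 0.0
```

Call:
{"method": "send_rows", "body": {"series": [[[0,0,0.0005],[0,0,0],1],[[0,0,0.001],[0,0,0],1],[[0,0,0.001],[0,0,0],1],[[0,0,0.001],[0,0,0],1],[[0,0,0.001],[0,0,0],1]]}}

```text
time: 18.05
ee_pos: [0.5958, -0.2034, 0.0964]
ee_rot: [2.124, 2.314, 0.001]
wrist_force: [0.8, 0.1, 0.0]
finger_gap: -0.0
gripper_force: 0.0
```

Call:
{"method": "send_rows", "body": {"series": [[[0,0,0.0005],[0,0,0],1],[[0,0,0.001],[0,0,0],1],[[0,0,0.001],[0,0,0],1],[[0,0,0.001],[0,0,0],1],[[0,0,0.001],[0,0,0],1]]}}

```text
time: 18.55
ee_pos: [0.5958, -0.2035, 0.0961]
ee_rot: [2.124, 2.314, 0.001]
wrist_force: [-1.6, -0.4, 4.4]
finger_gap: -0.0003
gripper_force: 2.4
```

Call:
{"method": "send_rows", "body": {"series": [[[0,0,0.0003],[0,0,0],1],[[0,0,0.0005],[0,0,0],1],[[0,0,0.0005],[0,0,0],1],[[0,0,0.0005],[0,0,0],1],[[0,0,0.0005],[0,0,0],1]]}}

```text
time: 19.05
ee_pos: [0.5958, -0.2034, 0.0954]
ee_rot: [2.124, 2.314, 0.001]
wrist_force: [-0.3, 1.1, 3.8]
finger_gap: -0.0002
gripper_force: 1.7
```

Call:
{"method": "send_rows", "body": {"series": [[[0,0,0.0007],[0,0,0],1],[[0,0,0.0014],[0,0,0],1],[[0,0,0.0022],[0,0,0],1],[[0,0,0.0022],[0,0,0],1],[[0,0,0.0022],[0,0,0],1]]}}

```text
time: 19.55
ee_pos: [0.5958, -0.2035, 0.0941]
ee_rot: [2.124, 2.314, 0.001]
wrist_force: [1.0, 0.5, 1.4]
finger_gap: -0.0002
gripper_force: 1.1
```

It clicked: the force fell from over 4 N to about 1.5–2 N at about 2 mm travel, well above the stop. Retracting straight up.

Call:
{"method": "send_rows", "body": {"series": [[[0,0,-0.003],[0,0,0],1],[[0,0,-0.01],[0,0,0],1],[[0,0,-0.05],[0,0,0],1],[[0,0,-0.11],[0,0,0],1],[[0,0,-0.17],[0,0,0],1]]}}

```text
time: 20.05
ee_pos: [0.595, -0.2031, 0.1968]
ee_rot: [-2.124, -2.314, -0.001]
wrist_force: [0.3, -0.8, 0.0]
finger_gap: 0.0007
gripper_force: 0.0
```

Call:
{"method": "send_rows", "body": {"series": [[[0,0,0],[0,0,0],1],[[0,0,0],[0,0,0],1],[[0,0,0],[0,0,0],1],[[0,0,0],[0,0,0],1],[[0,0,0],[0,0,0],1]]}}

```text
time: 20.55
ee_pos: [0.5951, -0.2031, 0.1949]
ee_rot: [-2.124, -2.314, -0.0]
wrist_force: [0.3, -0.5, -0.2]
finger_gap: -0.0001
gripper_force: 0.0
```

```bash
python3 - <<'E'
from h import *
s=st();out=[]
for n in("top","scene"):
    p,d=optics.camera(n);m=optics.camera_model(n);W=world(n,d,m);L=(W-S)@E_*1e3;H=hsv(p)
    k=(d>0)&(abs(L[...,0])<61)&(abs(L[...,1])<56)&(H[...,1]<60)&(H[...,2]>90)&(L[...,2]<14)&(L[...,2]>2);l=L[k]
    print(n,len(l),"x",np.percentile(l[:,0],[.5,99.5]).round(1),"y",np.percentile(l[:,1],[.5,99.5]).round(1),[np.median(l[q,2]).round(1) for q in(l[:,0]<-25,l[:,0]>35,l[:,1]>30,l[:,1]<-30) if q.any()])
    kk=((H[...,0]<16)&(H[...,1]>130)&(H[...,2]>90)&(abs(L[...,0]-133)<20)&(abs(L[...,1])<20));print("key z",np.median(W[kk][:,2]) if kk.any() else None)
    out.append(cv2.resize(p,(640,400))if 0 else (p[80:320,300:560] if n=="top" else p[150:370,100:370]))
cv2.imwrite("pics/fin.png",np.hstack([cv2.resize(o,(400,360),interpolation=cv2.INTER_CUBIC) for o in out]))
E
```

```text
t 20.55 B [ 72.4   0.8 107.6] tilt -0.03 yaw -0.0 F(ext) [ 0.3 -0.5 -0.2] M [-0.01 -0.01 -0.05] gap -0.0001 v 0.005
top 1107 x [-21.9  58. ] y [-33.9  53.9] [np.float64(8.7), np.float64(8.0), np.float64(7.8), np.float64(7.7)]
key z 0.07798324953575501
scene 585 x [-52.3  54. ] y [-55.5  55.3] [np.float64(8.5), np.float64(8.9), np.float64(8.9), np.float64(8.8)]
key z 0.6675469106152983
```

View pics/fin.png

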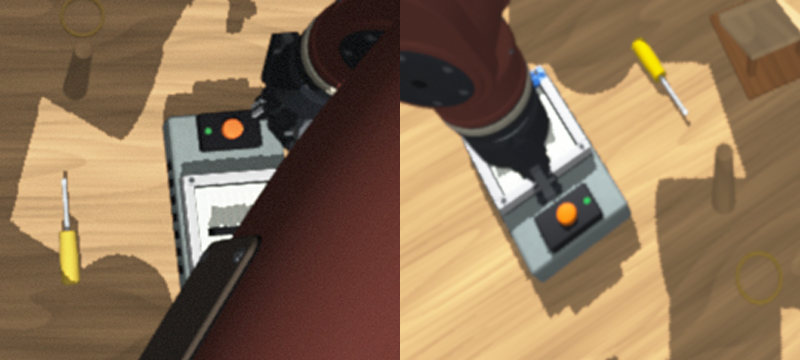

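The panel lies flat in the seat, the key is back up (about 78 mm), the bystanders haven't moved, and the arm is clear.

```bash
python3 -c "
from plant import sign_off
print(sign_off())"
```

```text
the job is handed in; nothing more can be done
None
```

The panel is hooked under the blue lip, lying flat and released; the orange key was pressed just past its click and came back up; and the job was handed in at about 21 s with the mandrel, screwdriver and bangle not moved.

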